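Show where the next core plate goes

ROBOT

A 6-joint arm with a two-finger parallel gripper is mounted at the origin on the work surface. World frame = base frame: x ahead of the robot, y to its left, z up, the work surface at z = 0. Lengths are in mm, angles in rad, forces in N, time in s.
With the tool pointing down it reaches from about 250 to 850 mm from the base axis. Payload 12.5 kg.
Tool frame: the origin (TCP) lies between the finger pads, 19 mm behind the fingertips; this is the grasp point; z points along the fingers, y is the line along which they close (so a half turn about z gives the same grasp; the last joint's range is limited). The gripper opens to 93 mm and grips with 3 to 60 N. Pads are 15 mm wide; open, the fingers measure 128 mm over their backs; the gripper's body (75 mm by 188 mm) begins 65 mm behind the grasp point.
Start: joints at [1.194, 0.351, 1.652, -0, 1.139, -0.085], TCP at [158.19, 526.745, 237.433] pointing down, gripper open.
Joint ranges: [-2.75, 2.75], [-0.79, 2.1], [0.01, 2.65], [-1.57, 4.71], [0.07, 3.14], [-2.87, 2.87]. Speed limits (rad/s): [2.22, 2.22, 2.79, 3.14, 3.14, 3.14].

INTERFACE

Orientations are given as [roll, pitch, yaw] about the fixed x, y, z axes, in that order (R = Rz(yaw) Ry(pitch) Rx(roll)).
In Python, from plant import * gives the robot as it stands.
- The arm moves only by the tool send_rows, never from a script. Its argument "increments" is a list that holds one entry, the list of rows, each a list of 7 numbers: the opening, from 0 (shut) to 1 (fully open), then the shift along the tool's x, y, z in m, then the turn, a rotation vector about the tool's x, y, z in rad. In form: [[[gripper, x, y, z, rx, ry, rz], ...]]. A call has 1 to 20 rows; each row is the pose to reach, as a shift and turn from the pose commanded when the call began, along the tool's axes at that moment; what a row does not reach only later rows make up. A row lasts 1/8 s, in which the tool goes at most 62.5 mm and 10.7 degrees, less where a joint would pass 70% of its speed; a pose out of reach is approached as far as the arm can. A call with a gripper value outside its range is refused whole. The fingers move at their own pace and stop on an object; "squeeze" is the grip in N (left out, the last holds). Time passes only in rows, so rows that repeat a pose let the fingers close. It gives the time, the measured TCP pose, the force, the opening and the grip force at its end, in the units of the state.
- sense(): the state, without advancing time (a new reading comes with each control period).
- camera(name): name is "scene" or "top"; returns the picture (400x640x3 uint8, blue, green, red); there is no depth.
- camera_params(name): a dict with "intrinsics" (3x3 intrinsics, pixels), "extrinsics" (4x4, takes a point from world to camera coordinates). Camera axes: x right, y up, looking along -z (the intrinsics and any distortion apply to the point x, -y, -z); pixel columns grow to the right and rows downward; lengths in mm; the calibration is good to about 2 mm. A picture is of the moment at which its call begins. camera_params takes no time and is no camera call.
- close_job(): hands the job in; it is judged then, once.
The state is a dict: "clock": time; "joint_pos": joint angles; "dq": joint speeds; "joint_torque": joint torques, N m; "ee_pos": TCP position; "ee_rot": TCP orientation; "contact_force": force on the tool from outside, world axes, zero at the start; "moment": the same for the moment, N m; "finger_gap": finger opening in mm; "grasp_force": force on a finger pad.
Only numpy, scipy, OpenCV 4.12 (cv2) and the standard library are available. Lean on these libraries where they do the work, as an engineer would, in place of code of your own. Each camera call takes 0.05 s, during which the arm holds its last target. There are 200 camera calls.

TASK

Show the core assembler where the next plate goes: push the sliding door in the top of the core cabinet fully open, then point down at the round-topped core plate in the rack, and then point down at the empty nest inside the cabinet. Each time keep the fingertips two or three centimetres above the middle of the thing for two seconds without touching it. Finish still pointing at the empty nest with the door open; grasp and lift nothing, touch neither the plates nor the nests, and leave everything else on the bench where it stands.

Things in the scene. Friction and masses are not known exactly. Their poses are not given: they have to be found in the camera images.
- door (a joint): Sliding door in the top of the core cabinet: how far it is open in m, 0 = shut, 0.17 = fully open against its stop; it may start a little open. It slides horizontally along the cabinet's own +x axis (away from the robot, give or take the cabinet's yaw), resists with about 3 N, has no spring and stays where it is left.
- door_pull (a point): Centre of the mouth of the door's finger recess, level with the door's top face (126 mm above the bench); moves with the door. The recess is a rectangular pocket 70 mm (x) by 80 mm (y) and 18 mm deep with upright walls; axes as the cabinet's. The grey steel door is 180 mm (x) by 260 mm (y) and 24 mm thick; its near edge is 70 mm on the -x side of this point.
- cabinet: Low grey steel core cabinet, fixed, 380 mm (x) by 274 mm (y), 100 mm high, with the door sliding on top between two side rails 128 mm high. Origin at the centre of its underside, on the bench; x is the door's opening direction, z up. The compartment under the shut door spans x = -178 to -14 mm, y = -125 to 125 mm, and its floor is 50 mm above the bench.
- nest_empty: The empty nest in the cabinet's compartment: an open-topped dark steel tray 105 mm (x) by 74 mm (y), 14 mm high, walls and floor 5 mm, fixed; origin at the centre of its underside, axes as the cabinet's. Three such nests stand side by side at 80 mm pitch along the cabinet's y; which of the three is the empty one changes.
- nest_centre (a point): Centre of the mouth of the empty nest, level with its rim (64 mm above the bench, 36 mm below the cabinet's top).
- nest_full1: Nest like the empty one, with a square-ended aluminium plate lying in it (fixed). Leave alone.
- nest_full2: Nest like the empty one, with a fork-ended aluminium plate lying in it (fixed). Leave alone.
- rack: Slotted dark steel rack, fixed, 80 mm (x) by 290 mm (y), 34 mm high, with three slots in a row along its y at 88 mm pitch; origin at the centre of its underside, z up.
- plate_round: Round-topped core plate: loose aluminium plate standing upright in a rack slot, 10 mm thick (x), 60 mm wide (y), 90 mm high, its upper end a half circle of 30 mm radius. Origin at the centre of its underside, 8 mm above the bench. Any of the three slots.
- round_top (a point): Topmost point of the round-topped core plate, 98 mm above the bench.
- plate_square: Core plate with a square top, otherwise of the same size (10 x 60 x 90 mm), standing in another slot; origin at the centre of its underside.
- plate_forked: Core plate with a fork-shaped top (two 18 mm wide prongs, 30 mm long), otherwise of the same size, standing in another slot; origin at the centre of its underside.
- rammer_head: Loose brass rammer head, 60 mm across, 60 mm high, origin at the centre of its underside. Bystander.
- core_print: Loose cream ceramic core print, a small stepped cone 48 mm across and 45 mm high, origin at the centre of its underside. Bystander.
- lifting_pin: Loose bronze lifting pin standing on its 36 mm flange, with an eye on top, 75 mm high, origin at the centre of its underside. Bystander.
- bush: Loose steel bush, 44 mm across, 30 mm high, origin at the centre of its underside. Bystander.
- spanner: Loose steel spanner 160 mm long, lying on the bench. Bystander.
Things that resemble listed ones, but are neither listed nor needed, are in the scene too. What is shaped like the plate_round but orange or yellow is not meant.

How it is judged:
By the outcome, as a careful person would: the job done as asked, in the order asked, and still so for the second after the job is handed in, with the robot touching nothing.
It also fails if it takes over 64 s, if anything falls off the work surface, if the arm or the gripper's body presses on something with over 40 N, if the wrist force passes 120 N, or if a joint passes its speed limit or range.

## Working session

There is one attempt and no reset: what is moved stays moved. The work goes in short steps, Python scripts to look and compute and a tool call to move; the robot and the scene stay as the last step left them, time stands still between calls to the robot, and variables do not carry over. Pictures are saved under pics/ and viewed, at most 10 in all, crops included, and the job is handed in when it is done.

Besides the shell and the picture viewer there is one more tool, called after "Request:" as name([rows], argument=value, ...), one row to a line, values as JSON. send_rows: Moves the arm, as the interface text tells. Its arguments: {"type":"object","properties":{"increments":{"type":"array"},"squeeze":{"type":"number"}},"required":["increments"]}

```bash
mkdir -p pics; ls; python3 - <<'E'
from plant import *
import cv2
for n in("scene","top"):
    cv2.imwrite(f"pics/{n}0.png",camera(n)); p=camera_params(n); print(n,p["intrinsics"],p["extrinsics"],[k for k in p])
s=sense();print(s["clock"],s["ee_pos"],s["ee_rot"],s["finger_gap"])
E
```

```text
pics
scene [[436.19497815   0.         312.12208437]
 [  0.         436.19497815 201.04225171]
 [  0.           0.           1.        ]] [[ 4.95662882e-01  8.68422379e-01  1.26838203e-02 -2.72567595e+02]
 [-5.24093134e-01  2.87423459e-01  8.01694544e-01  2.18913741e+02]
 [ 6.92563855e-01 -4.04017731e-01  5.97599347e-01 -1.47127353e+03]
 [ 0.00000000e+00  0.00000000e+00  0.00000000e+00  1.00000000e+00]] ['intrinsics', 'extrinsics']
top [[484.69062484   0.         314.65423301]
 [  0.         484.69062484 200.58013509]
 [  0.           0.           1.        ]] [[ 1.07869699e-02 -9.99941353e-01 -9.65777159e-04 -1.09972918e+01]
 [ 9.86412591e-01  1.04826765e-02  1.63952172e-01 -5.84405937e+02]
 [-1.63932433e-01 -2.72120190e-03  9.86467816e-01 -1.36944072e+03]
 [ 0.00000000e+00  0.00000000e+00  0.00000000e+00  1.00000000e+00]] ['intrinsics', 'extrinsics']
0.1 [158.08482556 526.47832971 236.94498802] [-3.14050745e+00 -6.60677802e-05  2.84982778e+00] 93.18326641845104
```

View pics/scene0.png

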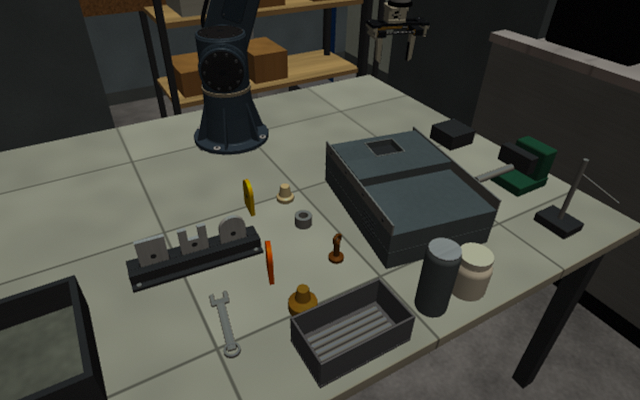

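View pics/top0.png

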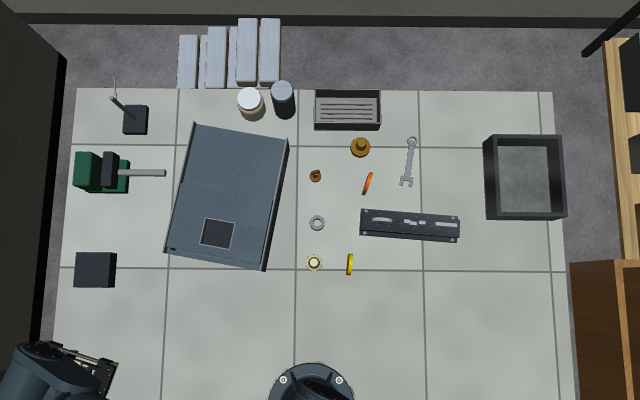

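Scene picture: the rack (195,258) holds a square plate (150,250), a forked plate (193,238) and a round one (232,230). The cabinet is at (410,190) with its recess at (385,147).
Top picture: the recess is at (217,233), the cabinet spans (165–288,123–270), and the rack plates are at (384,219), (412,222) and (446,224).
Candidates for the round plate: grey round (232,230), orange disc (269,262), yellow disc (249,197), square (150,250), forked (193,238). By the description I choose the grey one at (232,230), and I'll check it in a crop.

```bash
cat > h.py <<'E'
from plant import *
import cv2, numpy as np
def ray(n,u,v):
    p=camera_params(n);K=p["intrinsics"];E=np.array(p["extrinsics"]);R=E[:3,:3];t=E[:3,3]
    d=np.linalg.inv(K)@[u,v,1]; d=R.T@(d*[1,-1,-1]); return -R.T@t,d
def onz(n,u,v,z):
    o,d=ray(n,u,v); return o+d*(z-o[2])/d[2]
def proj(n,P):
    p=camera_params(n);E=np.array(p["extrinsics"]);c=E[:3,:3]@P+E[:3,3];q=np.array(p["intrinsics"])@(c*[1,-1,-1]);return q[:2]/q[2]
E
python3 - <<'E'
from h import *
s=cv2.imread("pics/scene0.png");t=cv2.imread("pics/top0.png")
def up(i,x,y,w,h,k): return cv2.resize(i[y:y+h,x:x+w],None,fx=k,fy=k,interpolation=cv2.INTER_CUBIC)
a=up(s,120,205,150,90,5)
b=up(t,350,195,125,60,6)
cv2.imwrite("pics/c1.png",cv2.convertScaleAbs(np.vstack([a[:, :750],np.zeros((10,750,3),np.uint8)]+[cv2.copyMakeBorder(b[:140*2],0,0,0,0,cv2.BORDER_CONSTANT)[:130,:750]] ) if 0 else a,alpha=1.3))
c=up(t,155,115,145,165,3.6); cv2.imwrite("pics/c2.png",cv2.convertScaleAbs(np.hstack([c, cv2.copyMakeBorder(up(t,352,200,116,48,2.3),0,c.shape[0]-int(48*2.3+.5),0,0,cv2.BORDER_CONSTANT)]),alpha=1.6))
# recess: dark region in the door
g=cv2.cvtColor(t,cv2.COLOR_BGR2GRAY)
print(g[225:243:4,195:240:4])
E
```

```text
[[ 91  91 139  55  53  55  54  55  53  51 102  92]
 [ 91  93  67  51  53  55  51  53  53  50  92  91]
 [ 93  92  25  53  52  55  55  54  53  48  92  91]
 [ 91  90  42  52  53  53  53  52  52 110  92  90]
 [ 94 126  54  51  53  51  51  52  54 127  92  93]]
```

View pics/c1.png

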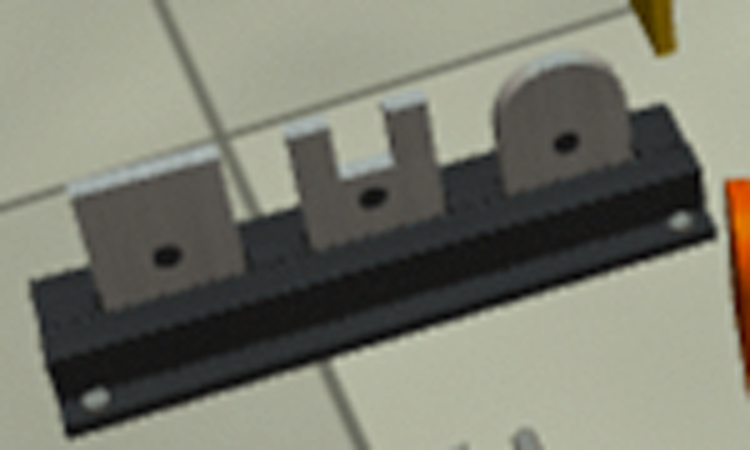

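View pics/c2.png

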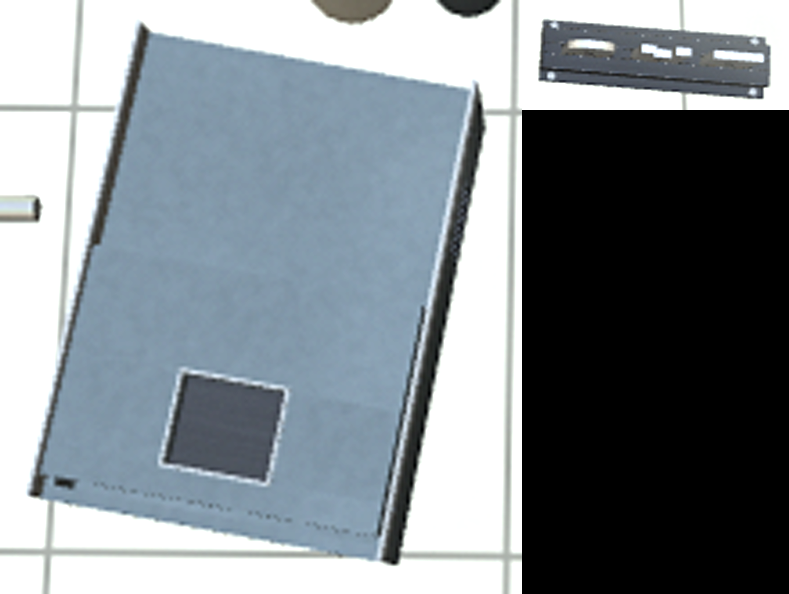

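The crops confirm it: the round-topped grey plate is the right-hand one in the scene picture, apex at crop (562,52), which is scene (232.5,215.5). In the top picture its top edge is an arc near (382,219). The recess corners in the c2 crop are (180,368), (287,386), (270,485) and (161,465).

```bash
python3 - <<'E'
from h import *
f=lambda x,y:(155+x/3.6,115+y/3.6)
print("recess",np.round([onz("top",*f(*c),126) for c in[(180,368),(287,386),(270,485),(161,465)]],1))
print("rec c",onz("top",*f(224.5,426),126))
print("rails",np.round([onz("top",*f(*c),128) for c in[(141,26),(475,87),(385,560),(34,490)]],1))
t=cv2.imread("pics/top0.png");g=cv2.cvtColor(t,cv2.COLOR_BGR2GRAY)
hsv=cv2.cvtColor(t,cv2.COLOR_BGR2HSV)
m=(g>105).astype(np.uint8); r=np.zeros_like(m); r[214:231,366:456]=m[214:231,366:456]
n,l,st,ce=cv2.connectedComponentsWithStats(r)
for i in range(1,n):
    if st[i,4]>5: print(st[i],np.round(ce[i],1),np.round(onz("top",*ce[i],98)[:2],1))
# triangulate apex
o1,d1=ray("scene",232.5,215.8);
print("scene apex z98",onz("scene",232.5,215.8,98))
for z in(90,98):print(onz("top",382,219,z))
# Rack outline
h=lambda x,y:(352+(x-522)/2.3,200+y/2.3)
print("rack bolts z~8?",[np.round(onz("top",*h(*c),8)[:2],1) for c in[(554,25),(754,41),(753,92),(551,75)]])
# scene recess
E
```

```text
recess [[522.  295.8 126. ]
 [509.1 213.6 126. ]
 [433.8 223.6 126. ]
 [448.  306.6 126. ]]
rec c [478.03444168 259.86634172 126.        ]
rails [[792.8 339.  128. ]
 [745.8  75.  128. ]
 [378.7 135.  128. ]
 [428.  400.9 128. ]]
[435 214  21   5  37] [448.1 214.9] [ 539.4 -379.7]
[372 217  20   5  70] [381.7 218.9] [ 526.1 -193.4]
[404 219  13   6  52] [409.8 221.7] [ 519.1 -271.8]
[419 220   7   4  24] [421.8 221.8] [ 519.3 -305.4]
[435 222  21   5  79] [445.2 223.9] [ 514.  -370.7]
scene apex z98 [ 525.26155188 -191.57647197   98.        ]
[ 526.92501976 -195.28230578   90.        ]
[ 525.89407664 -194.18149672   98.        ]
rack bolts z~8? [array([ 561.5, -158.6]), array([ 543.3, -418.5]), array([ 476.9, -414.8]), array([ 496.1, -154.3])]
```

```bash
cat >> h.py <<'E'
from scipy.spatial.transform import Rotation as Ro
def inc(targets,yaw):  # world TCP targets -> tool-axis shifts; yaw = world yaw of tool pointing down
    s=sense();R=Ro.from_euler("xyz",s["ee_rot"])
    T=Ro.from_euler("xyz",[np.pi,0,yaw])
    print("now",np.round(s["clock"],2),np.round(s["ee_pos"],1),np.round(s["ee_rot"],3),"F",np.round(s["contact_force"],1),"gap",round(s["finger_gap"],1))
    for t in targets: print(t,"->",np.round(R.inv().apply(np.array(t)-s["ee_pos"])/1000,4),np.round((R.inv()*T).as_rotvec(),3))
E
cat >> h.py <<'E'
YAW=np.pi-0.169; C=np.array([478,259.9]); X=np.array([np.cos(.169),-np.sin(.169)])
E
python3 - <<'E'
from h import *
p=C+5*X
inc([(*p,200),(*p,134)],YAW)
E
```

```text
now 0.1 [158.1 526.5 236.9] [-3.141 -0.     2.85 ] F [-0.   0.9  0.6] gap 93.2
(np.float64(482.92876728219045), np.float64(259.05901660063404), 200) -> [-0.388  -0.1626  0.0371] [-0.001 -0.    -0.123]
(np.float64(482.92876728219045), np.float64(259.05901660063404), 134) -> [-0.388  -0.1626  0.1031] [-0.001 -0.    -0.123]
```

Request:
send_rows([
  [[0, -0.04, -0.016, 0, 0, 0, -0.02], [0, -0.09, -0.037, 0, 0, 0, -0.04], [0, -0.14, -0.058, 0.005, 0, 0, -0.06], [0, -0.19, -0.08, 0.01, 0, 0, -0.08], [0, -0.24, -0.1, 0.015, 0, 0, -0.1], [0, -0.29, -0.122, 0.02, 0, 0, -0.123], [0, -0.34, -0.143, 0.025, 0, 0, -0.123], [0, -0.37, -0.155, 0.03, 0, 0, -0.123], [0, -0.388, -0.1626, 0.037, 0, 0, -0.123], [0, -0.388, -0.1626, 0.037, 0, 0, -0.123], [0, -0.388, -0.1626, 0.037, 0, 0, -0.123], [0, -0.388, -0.1626, 0.037, 0, 0, -0.123]],
])

```text
clock: 1.6
ee_pos: [482.4, 260.2, 200.7]
ee_rot: [3.141, 0.0, 2.974]
contact_force: [0.2, -0.2, -0.7]
finger_gap: 0.7
grasp_force: 0.0
```

```bash
python3 - <<'E'
from h import *
p=C+5*X
inc([(*p,134),(*(C+25*X),134)],YAW)
s=cv2.resize(camera("scene")[90:280,300:520],None,fx=3,fy=3);cv2.imwrite("pics/a1.png",s)
E
```

```text
now 1.6 [482.4 260.2 200.7] [3.141 0.    2.974] F [ 0.2 -0.2 -0.7] gap 0.7
(np.float64(482.92876728219045), np.float64(259.05901660063404), 134) -> [-0.0007 -0.0011  0.0667] [0.    0.    0.001]
(np.float64(502.6438364109522), np.float64(255.6950830031704), 134) -> [-0.0207 -0.0011  0.0667] [0.    0.    0.001]
```

View pics/a1.png

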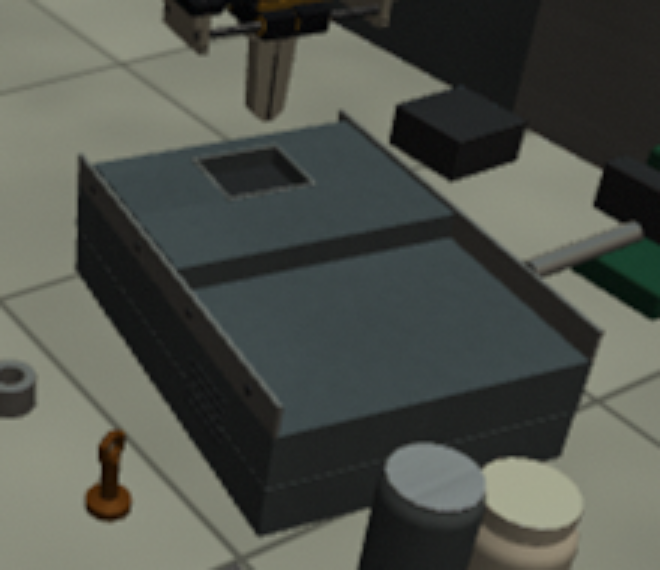

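The closed fingers (crop (268,115)) hang above the recess (crop (255,170)). Next I lower into it and start pushing.

Request:
send_rows([
  [[0, 0, -0.001, 0.03, 0, 0, 0], [0, 0, -0.001, 0.055, 0, 0, 0], [0, 0, -0.001, 0.066, 0, 0, 0], [0, 0, -0.001, 0.066, 0, 0, 0], [0, -0.01, -0.001, 0.066, 0, 0, 0], [0, -0.02, -0.001, 0.066, 0, 0, 0], [0, -0.03, -0.001, 0.066, 0, 0, 0], [0, -0.04, -0.001, 0.066, 0, 0, 0], [0, -0.04, -0.001, 0.066, 0, 0, 0]],
])

```text
clock: 2.78
ee_pos: [523.2, 251.4, 134.4]
ee_rot: [3.141, 0.001, 2.972]
contact_force: [0.9, 0.4, -0.5]
finger_gap: 0.7
grasp_force: 0.0
```

Request:
send_rows([
  [[0, -0.012, 0, 0, 0, 0, 0], [0, -0.025, 0, 0, 0, 0, 0], [0, -0.04, 0, 0, 0, 0, 0], [0, -0.055, 0, 0, 0, 0, 0], [0, -0.07, 0, 0, 0, 0, 0], [0, -0.085, 0, 0, 0, 0, 0], [0, -0.1, 0, 0, 0, 0, 0], [0, -0.11, 0, 0, 0, 0, 0], [0, -0.115, 0, 0, 0, 0, 0], [0, -0.12, 0, 0, 0, 0, 0]],
])

```text
clock: 4.03
ee_pos: [640.7, 231.5, 134.3]
ee_rot: [-3.141, -0.0, 2.973]
contact_force: [-3.6, -2.0, -1.1]
finger_gap: 0.6
grasp_force: 1.7
```

```bash
python3 - <<'E'
from h import *
inc([],YAW)
a=camera("scene")[80:280,300:520];b=camera("top")[110:280,150:300]
cv2.imwrite("pics/a2.png",np.hstack([cv2.resize(a,(440,400)),cv2.resize(b,(353,400))]))
E
```

```text
now 4.03 [640.7 231.5 134.3] [-3.141 -0.     2.973] F [-3.6 -2.  -1.1] gap 0.6
```

View pics/a2.png

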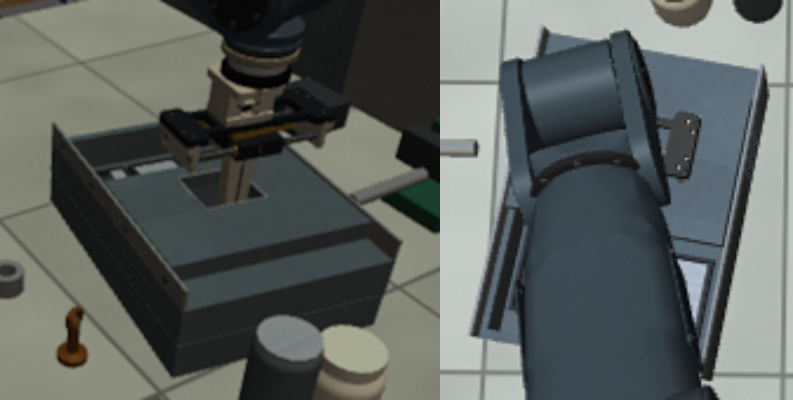

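The door is following the fingers (scene crop (235,195)) and the compartment is opening up. About 30 mm remains.

Request:
send_rows([
  [[0, -0.006, 0, 0, 0, 0, 0], [0, -0.012, 0, 0, 0, 0, 0], [0, -0.017, 0, 0, 0, 0, 0], [0, -0.021, 0, 0, 0, 0, 0], [0, -0.024, 0, 0, 0, 0, 0], [0, -0.026, 0, 0, 0, 0, 0], [0, -0.026, 0, 0, 0, 0, 0]],
])

```text
clock: 5.0
ee_pos: [655.6, 229.3, 134.6]
ee_rot: [-3.136, -0.027, 2.974]
contact_force: [-71.2, 2.9, 40.3]
finger_gap: 0.7
grasp_force: 36.1
```

Request:
send_rows([
  [[0, -0.001, 0, 0, 0, 0, 0], [0, -0.002, 0, 0, 0, 0, 0], [0, -0.003, 0, 0, 0, 0, 0], [0, -0.004, 0, 0, 0, 0, 0], [0, -0.004, 0, 0, 0, 0, 0]],
])

```text
clock: 5.62
ee_pos: [655.9, 229.3, 134.7]
ee_rot: [-3.134, -0.036, 2.975]
contact_force: [-93.2, 5.3, 50.8]
finger_gap: 0.4
grasp_force: 47.4
```

Force rose to 93 N against the stop, so the door is fully open. I back off and then lift.

Request:
send_rows([
  [[0, 0.008, 0, 0, 0, 0, 0], [0, 0.016, 0, 0, 0, 0, 0], [0, 0.024, 0, 0, 0, 0, 0], [0, 0.03, 0, 0, 0, 0, 0], [0, 0.03, 0, 0, 0, 0, 0], [0, 0.03, 0, -0.02, 0, 0, 0], [0, 0.03, 0, -0.06, 0, 0, 0], [0, 0.03, 0, -0.1, 0, 0, 0], [0, 0.03, 0, -0.1, 0, 0, 0], [0, 0.03, 0, -0.1, 0, 0, 0]],
])

```text
clock: 6.88
ee_pos: [640.6, 231.4, 234.7]
ee_rot: [3.142, 0.0, 2.973]
contact_force: [-0.3, -0.6, -0.5]
finger_gap: 0.3
grasp_force: 0.0
```

```bash
python3 - <<'E'
from h import *
inc([(525.5,-192.5,230),(525.5,-192.5,142)],YAW)
E
```

```text
now 6.88 [640.6 231.4 234.7] [3.142 0.    2.973] F [-0.3 -0.6 -0.5] gap 0.3
(525.5, -192.5, 230) -> [ 0.0422 -0.4372  0.0047] [0. 0. 0.]
(525.5, -192.5, 142) -> [ 0.0422 -0.4372  0.0927] [0. 0. 0.]
```

Request:
send_rows([
  [[0, 0.003, -0.03, 0, 0, 0, 0], [0, 0.008, -0.08, 0, 0, 0, 0], [0, 0.013, -0.13, 0, 0, 0, 0], [0, 0.018, -0.18, 0, 0, 0, 0], [0, 0.023, -0.23, 0, 0, 0, 0], [0, 0.027, -0.28, 0, 0, 0, 0], [0, 0.032, -0.33, 0, 0, 0, 0], [0, 0.037, -0.38, 0, 0, 0, 0], [0, 0.04, -0.415, 0, 0, 0, 0], [0, 0.042, -0.437, 0, 0, 0, 0], [0, 0.042, -0.437, 0.02, 0, 0, 0], [0, 0.042, -0.437, 0.04, 0, 0, 0], [0, 0.042, -0.437, 0.04, 0, 0, 0], [0, 0.042, -0.437, 0.04, 0, 0, 0]],
])

```text
clock: 8.62
ee_pos: [525.9, -192.2, 194.8]
ee_rot: [-3.142, -0.0, 2.973]
contact_force: [-1.2, -0.1, -0.1]
finger_gap: 0.2
grasp_force: 0.0
```

```bash
python3 - <<'E'
from h import *
inc([(525.5,-192.5,142)],YAW)
a=camera("scene");b=camera("top")
cv2.imwrite("pics/s3.png",a);cv2.imwrite("pics/t3.png",b)
cv2.imwrite("pics/a3.png",np.hstack([cv2.resize(a[140:290,120:290],(425,375)),cv2.resize(b[115:275,155:300],(340,375))]))
E
```

```text
now 8.62 [ 525.9 -192.2  194.8] [-3.142 -0.     2.973] F [-1.2 -0.1 -0.1] gap 0.2
(525.5, -192.5, 142) -> [ 0.0003 -0.0003  0.0528] [-0. -0.  0.]
```

View pics/a3.png

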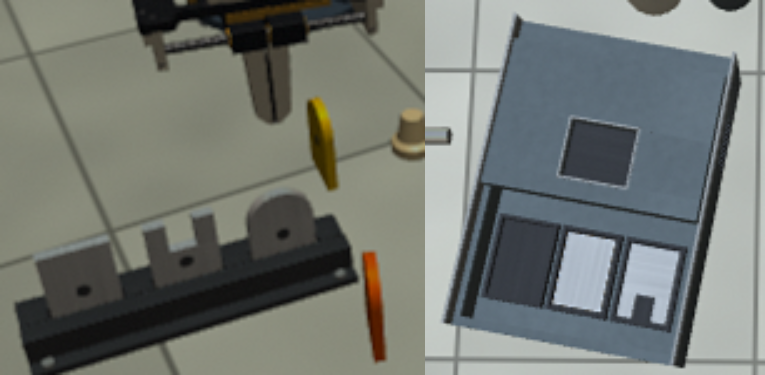

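Scene crop: the fingertips (270,120) are above the round plate's top (280,193). Top crop: the door is open and the empty nest is the left one, centred at about (523,261), which is top pixel (196.8,226.3). The middle nest holds the square plate and the right one the fork.

Request:
send_rows([
  [[0, 0, 0, 0.015, 0, 0, 0], [0, 0, 0, 0.03, 0, 0, 0], [0, 0, 0, 0.043, 0, 0, 0], [0, 0, 0, 0.053, 0, 0, 0], [0, 0, 0, 0.053, 0, 0, 0], [0, 0, 0, 0.053, 0, 0, 0], [0, 0, 0, 0.053, 0, 0, 0], [0, 0, 0, 0.053, 0, 0, 0], [0, 0, 0, 0.053, 0, 0, 0], [0, 0, 0, 0.053, 0, 0, 0], [0, 0, 0, 0.053, 0, 0, 0], [0, 0, 0, 0.053, 0, 0, 0]],
])

```text
clock: 10.22
ee_pos: [525.8, -192.2, 141.4]
ee_rot: [3.142, -0.0, 2.973]
contact_force: [0.2, -0.6, 0.1]
finger_gap: 0.2
grasp_force: 0.0
```

Request:
send_rows([
  [[0, 0, 0, 0, 0, 0, 0], [0, 0, 0, 0, 0, 0, 0], [0, 0, 0, 0, 0, 0, 0], [0, 0, 0, 0, 0, 0, 0], [0, 0, 0, 0, 0, 0, 0], [0, 0, 0, 0, 0, 0, 0], [0, 0, 0, 0, 0, 0, 0], [0, 0, 0, 0, 0, 0, 0], [0, 0, 0, 0, 0, 0, 0], [0, 0, 0, 0, 0, 0, 0], [0, 0, 0, 0, 0, 0, 0], [0, 0, 0, 0, 0, 0, 0], [0, 0, 0, 0, 0, 0, 0], [0, 0, 0, 0, 0, 0, 0]],
])

```text
clock: 11.98
ee_pos: [525.8, -192.2, 141.4]
ee_rot: [3.142, -0.0, 2.973]
contact_force: [-0.3, -1.0, 0.4]
finger_gap: 0.4
grasp_force: 0.0
```

```bash
python3 - <<'E'
from h import *
t=cv2.imread("pics/t3.png")
f=lambda x,y:(155+(x-425)/2.345,115+y/2.344)
P=np.array([onz("top",*f(*c),64) for c in[(502,215),(561,224),(543,308),(486,297)]])
print(np.round(P,1),P.mean(0))
print("recess now",np.round(np.mean([onz("top",*f(*c),126) for c in[(570,118),(638,128),(627,187),(558,176)]],0),1))
q=P.mean(0)
inc([(525.5,-192.5,235),(q[0],q[1],235),(q[0],q[1],108)],YAW)
print("cab prediction", np.array([586,237.5])+(-96)*X+80*np.array([np.sin(.169),np.cos(.169)]))
a=camera("scene");cv2.imwrite("pics/a4.png",cv2.resize(a[140:290,120:290],(680,600)))
E
```

```text
[[560.  361.1  64. ]
 [549.6 287.9  64. ]
 [446.3 305.1  64. ]
 [458.9 375.1  64. ]] [503.69707132 332.31419348  64.        ]
recess now [627.4 234.3 126. ]
now 11.98 [ 525.8 -192.2  141.4] [ 3.142 -0.     2.973] F [-0.3 -1.   0.4] gap 0.4
(525.5, -192.5, 235) -> [ 0.0002 -0.0004 -0.0936] [ 0. -0.  0.]
(np.float64(503.6970713188575), np.float64(332.3141934788659), 235) -> [ 0.1099  0.5133 -0.0935] [ 0. -0.  0.]
(np.float64(503.6970713188575), np.float64(332.3141934788659), 108) -> [0.1099 0.5133 0.0335] [ 0. -0.  0.]
cab prediction [504.82340257 332.50715778]
```

View pics/a4.png

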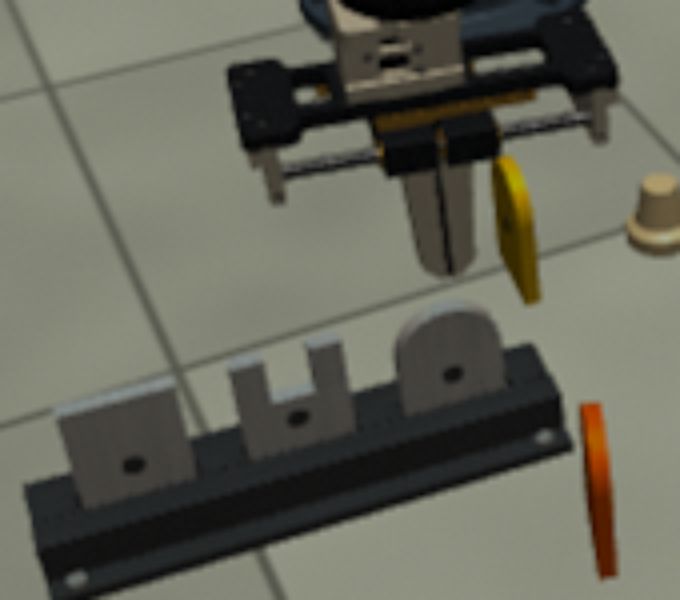

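The fingertips (crop (445,272)) point at the round plate's top (450,305) with a clear gap, and the dwell is done. Measured door travel is about 152 mm, so before going on I'll check whether the door really is at its stop.

```bash
python3 - <<'E'
from h import *
t=cv2.imread("pics/t3.png");s=cv2.imread("pics/s3.png")
k=3.4
a=cv2.resize(t[115:285,160:295],None,fx=k,fy=k,interpolation=cv2.INTER_CUBIC)
b=cv2.resize(s[120:275,320:505],None,fx=1.8,fy=1.8,interpolation=cv2.INTER_CUBIC)
Y=np.array([np.sin(.169),np.cos(.169)]);O=np.array([586,237.5])
def mk(x,y,z,c):
    p=np.append(O+x*X+y*Y,z)
    u=(proj("top",p)-[160,115])*k; cv2.circle(a,tuple(int(v) for v in u),2,c,-1)
    u=(proj("scene",p)-[320,120])*1.8; cv2.circle(b,tuple(int(v) for v in u),1,c,-1)
a=cv2.convertScaleAbs(a,alpha=1.5);b=cv2.convertScaleAbs(b,alpha=1.5)
for y in(-137,137):
    for x in(-190,190): mk(x,y,128,(0,0,255))
for x in(41-70,41+110): 
    for y in(-100,100): mk(x,y,126,(0,255,0))
for x in(54-70,54+110): 
    for y in(-80,80): mk(x,y,126,(0,255,255))
for y in(-100,100): mk(-14,y,100,(255,0,255)); mk(-178,y,50,(255,0,255))
h=max(a.shape[0],b.shape[0])
z=lambda i:cv2.copyMakeBorder(i,0,h-i.shape[0],0,0,cv2.BORDER_CONSTANT)
o=np.hstack([z(a),z(b)]);print(o.shape);cv2.imwrite("pics/a5.png",o)
E
```

```text
(578, 792, 3)
```

View pics/a5.png

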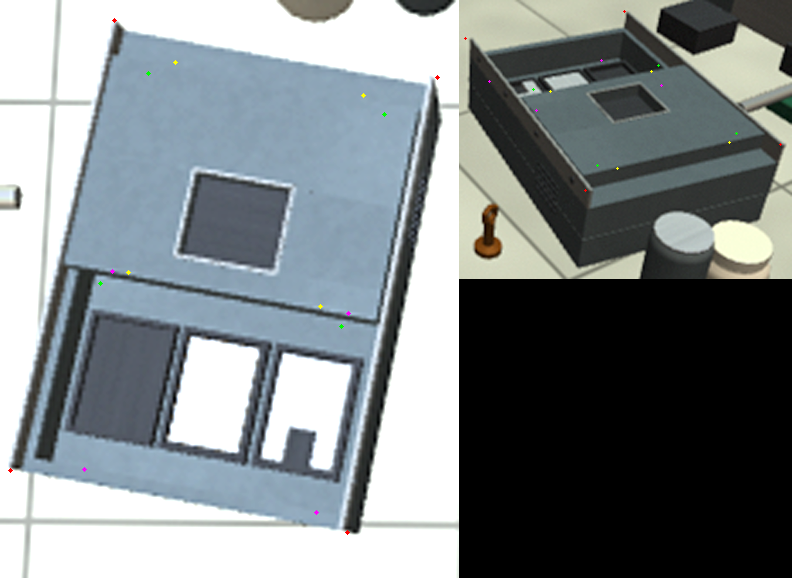

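The door's near edge (dark line (90,270)–(378,320) in the crop) lies on the fully-open marks at cabinet x ≈ -16. The whole compartment is exposed and the door had hit a hard stop, so it is fully open. Next is the nest: rise and cross first.

Request:
send_rows([
  [[0, 0, 0, -0.03, 0, 0, 0], [0, 0, 0, -0.07, 0, 0, 0], [0, 0.004, 0.02, -0.094, 0, 0, 0], [0, 0.013, 0.06, -0.094, 0, 0, 0], [0, 0.024, 0.11, -0.094, 0, 0, 0], [0, 0.034, 0.16, -0.094, 0, 0, 0], [0, 0.045, 0.21, -0.094, 0, 0, 0], [0, 0.056, 0.26, -0.094, 0, 0, 0], [0, 0.067, 0.31, -0.094, 0, 0, 0], [0, 0.077, 0.36, -0.094, 0, 0, 0], [0, 0.088, 0.41, -0.094, 0, 0, 0], [0, 0.099, 0.46, -0.094, 0, 0, 0], [0, 0.106, 0.495, -0.094, 0, 0, 0], [0, 0.11, 0.513, -0.094, 0, 0, 0], [0, 0.11, 0.513, -0.094, 0, 0, 0], [0, 0.11, 0.513, -0.094, 0, 0, 0]],
])

```text
clock: 14.02
ee_pos: [503.7, 330.8, 235.4]
ee_rot: [-3.141, -0.0, 2.972]
contact_force: [-0.2, -0.2, 0.4]
finger_gap: 0.6
grasp_force: 0.0
```

```bash
python3 - <<'E'
from h import *
inc([(504,332.4,108)],YAW)
E
```

```text
now 14.02 [503.7 330.8 235.4] [-3.141 -0.     2.972] F [-0.2 -0.2  0.4] gap 0.6
(504, 332.4, 108) -> [-0.      0.0016  0.1274] [-0.    -0.    -0.001]
```

Request:
send_rows([
  [[0, 0, 0.001, 0.03, 0, 0, 0], [0, 0, 0.001, 0.065, 0, 0, 0], [0, 0, 0.001, 0.09, 0, 0, 0], [0, 0, 0.001, 0.11, 0, 0, 0], [0, 0, 0.001, 0.122, 0, 0, 0], [0, 0, 0.001, 0.127, 0, 0, 0], [0, 0, 0.001, 0.127, 0, 0, 0], [0, 0, 0.001, 0.127, 0, 0, 0], [0, 0, 0.001, 0.127, 0, 0, 0], [0, 0, 0.001, 0.127, 0, 0, 0]],
])

```text
clock: 15.28
ee_pos: [503.7, 333.1, 108.7]
ee_rot: [3.141, 0.0, 2.973]
contact_force: [-0.6, -0.3, 0.3]
finger_gap: 0.4
grasp_force: 0.0
```

Request:
send_rows([
  [[0, 0, 0, 0, 0, 0, 0], [0, 0, 0, 0, 0, 0, 0], [0, 0, 0, 0, 0, 0, 0], [0, 0, 0, 0, 0, 0, 0], [0, 0, 0, 0, 0, 0, 0], [0, 0, 0, 0, 0, 0, 0], [0, 0, 0, 0, 0, 0, 0], [0, 0, 0, 0, 0, 0, 0], [0, 0, 0, 0, 0, 0, 0], [0, 0, 0, 0, 0, 0, 0], [0, 0, 0, 0, 0, 0, 0], [0, 0, 0, 0, 0, 0, 0], [0, 0, 0, 0, 0, 0, 0], [0, 0, 0, 0, 0, 0, 0], [0, 0, 0, 0, 0, 0, 0], [0, 0, 0, 0, 0, 0, 0], [0, 0, 0, 0, 0, 0, 0], [0, 0, 0, 0, 0, 0, 0]],
])

```text
clock: 17.52
ee_pos: [503.6, 333.0, 108.4]
ee_rot: [-3.142, -0.0, 2.973]
contact_force: [-0.1, -0.2, -0.9]
finger_gap: 0.3
grasp_force: 0.0
```

```bash
python3 - <<'E'
from h import *
inc([(504,332.4,108)],YAW)
a=camera("scene");b=cv2.imread("pics/scene0.png")
d=cv2.absdiff(a,b).max(2)>40; d[:, 310:510]=0; d[:140]=0
print("changed px outside cabinet",d.sum())
cv2.imwrite("pics/a6.png",cv2.convertScaleAbs(cv2.resize(a[80:270,310:510],(600,570),interpolation=cv2.INTER_CUBIC),alpha=1.4))
E
```

```text
now 17.52 [503.6 333.  108.4] [-3.142 -0.     2.973] F [-0.1 -0.2 -0.9] gap 0.3
(504, 332.4, 108) -> [-0.0004 -0.0005  0.0004] [-0. -0.  0.]
changed px outside cabinet 0
```

View pics/a6.png

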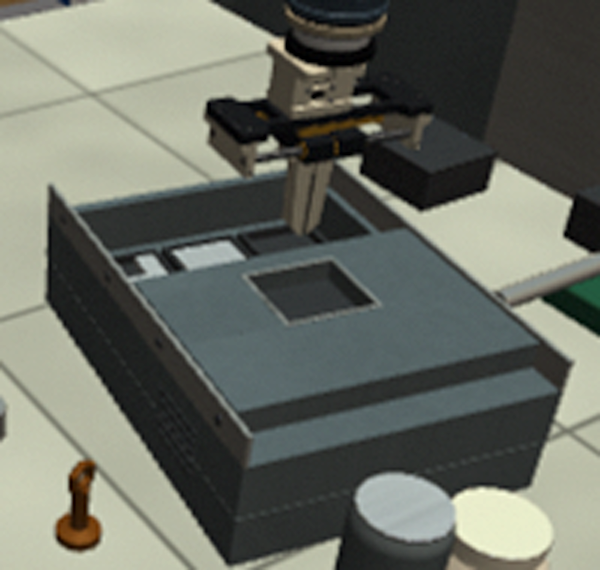

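The fingertips (305,235) point into the empty nest (285,240). The door is open, contact force is near zero and nothing else has moved. I hand the job in.

```bash
python3 -c "
from plant import *
print(close_job())"
```

```text
the job is handed in; nothing more can be done
None
```

I pushed the door open to its stop, pointed at the round-topped plate and then the empty nest for over two seconds each, about 25 mm above and touching neither, and handed in at 17.5 s still over the nest; wrist force peaked at about 106 N at the stop (limit 120 N).

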